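Lay a check cylinder in the V-block and hold it down

TASK

Take the solid metal cylinder that stands upright on the bench, lay it on its side in the groove of the V-block, centred lengthwise, and press it squarely down with a steady push of about 15 N so that it bears on both flanks of the groove. Finish while still pressing: do not let go or back off at the end, the robot keeps holding it down. Do not slam the cylinder into the block, and leave the other things on the bench where they are.

Things in the scene. Friction and masses are not known exactly. Their poses are not given: they have to be found in the camera images.
- cylinder: solid polished aluminium cylinder (friction about 0.3), 38 mm diameter, 76 mm long, about 0.23 kg (0.18 to 0.3), loose; starts standing upright on the bench. Origin: centre of the end it stands on at the start; its z axis is the cylinder's axis, pointing to the other end (which has a small dark centre hole). Either end may point either way in the groove.
- cylinder_center (a point): middle of the cylinder, on its axis, 38 mm from each end.
- vblock: fixed steel V-block on a dark foot plate 84 (x) x 104 (y) x 10 mm with bolt heads to 15 mm high. The block is 34 mm wide (x), 60 mm long (y), its top edges 49 mm above the bench. A 90 degree V groove, 30 mm wide at the mouth, runs along the body's y axis, open at both ends; its flanks would meet 33.5 mm above the bench. Origin: under the plate's centre, on the bench; z up. Its yaw varies.
- seat (a point): where the middle of the cylinder is when it lies seated and centred: 61.4 mm above the bench, over the middle of the V-block; the crown is then 80.4 mm above the bench. The block is 4 mm narrower than the cylinder, so fingers that hold the lying cylinder across its diameter pass outside the block.
- flank_pos: steel wear strip that forms the groove flank on the V-block's +x side, 60 mm long, fixed; its origin is that of the V-block.
- flank_neg: steel wear strip that forms the groove flank on the V-block's -x side, 60 mm long, fixed; its origin is that of the V-block.
- coupling: bystander: beige plastic pipe coupling, 56 mm diameter, 62 mm high, open at the top, standing at the far side; origin under its centre. Leave alone.
- tin: bystander: white lidded moisture tin, 64 mm diameter, 37 mm high, at the far side; origin under its centre. Leave alone.
- cap: bystander: flat metal disc, 50 mm diameter, 22 mm high, at the far left; origin under its centre. Leave alone.
Things that resemble listed ones, but are neither listed nor needed, are in the scene too. Leave any green look-alike of the cylinder alone. Several things look just like the vblock: the one meant starts nearest to the robot's base.

How it is judged:
By the outcome, as a careful person would: the job done as asked, in the order asked, and still so for the second after the job is handed in, while the arm keeps its last pose, push and grip.
It also fails if it takes over 58 s, if anything falls off the work surface, if the arm or the gripper's body presses on something with over 40 N, if the wrist force passes 120 N, or if a joint passes its speed limit or range.

ROBOT

A 6-joint arm with a two-finger parallel gripper is mounted at the origin on a cart in front of the work surface, level with it; the furniture and walls round the work are solid. World frame = base frame: x ahead of the robot, y to its left, z up, the work surface at z = 0. Lengths are in mm, angles in rad, forces in N, time in s.
With the tool pointing down it reaches from about 350 to 775 mm from the base axis. Payload 7.3 kg.
Tool frame: the origin (TCP) lies between the finger pads; the fingertips stand 22 mm ahead of it and the grasp point (between the pads) lies 3 mm ahead of it (nose_length is the distance from the TCP to the fingertips, in mm); z points along the fingers, y is the direction in which the jaws open and shut (so a half turn about z gives the same grasp; the last joint's range is limited). The gripper opens to 92 mm and grips with 3 to 60 N. Pads are 19 mm wide; open, the fingers measure 130 mm over their backs; the gripper's body (75 mm by 190 mm) begins 47 mm behind the grasp point.
Start: joints at [1.022, 0.342, 1.524, -0, 1.275, -0.146], TCP at [205.784, 483.007, 248.741] pointing down, gripper open.
Joint ranges: [-2.53, 2.53], [-0.77, 2.02], [0.04, 2.7], [-1, 4.14], [0.28, 2.66], [-3.11, 3.11]. Speed limits (rad/s): [2.57, 2.57, 3.14, 3.14, 3.14, 3.14].

INTERFACE

Orientations are given as [roll, pitch, yaw] about the fixed x, y, z axes, in that order (R = Rz(yaw) Ry(pitch) Rx(roll)).
In Python, from plant import get_obs, capture, close_job, nose_length gives the robot as it stands.
- The arm moves only by the tool step_arm, never from a script. Its argument "increments" is text: rows parted by semicolons, each of 7 numbers parted by spaces: the turn, a rotation vector about the tool's x, y, z in rad, then the shift along the tool's x, y, z in mm, then the opening, from -1 (shut) to 1 (fully open). A call has 1 to 20 rows; each row is the pose to reach, as a shift and turn from the pose commanded when the call began, along the tool's axes at that moment; what a row does not reach only later rows make up. A row lasts 1/8 s, in which the tool goes at most 62.5 mm and 10.7 degrees, less where a joint would pass 70% of its speed; a pose out of reach is approached as far as the arm can. A call with a gripper value outside its range is refused whole. The fingers move at their own pace and stop on an object; the grip force is fixed at half the most. Time passes only in rows, so rows that repeat a pose let the fingers close. It gives the time, the measured TCP pose, the force and the opening at its end, in the units of the state.
- get_obs(): the state, without advancing time (a new reading comes with each control period).
- capture(name): name is "scene" or "side" or "wrist"; returns a dict with "frame" (384x512x3 uint8, red, green, blue), "K" (3x3 intrinsics, pixels), "extrinsics" (4x4, takes a point from world to camera coordinates); the wrist camera has in their place "tool_from_camera" (4x4, takes a point from camera to tool coordinates, whose origin is the TCP and whose axes are the flange's). Camera axes: x right, y down, z forward; pixel columns grow to the right and rows downward; lengths in mm; the calibration is good to about 2 mm. A picture is of the moment at which its call begins: read the wrist's pose just before it. There is no depth.
- close_job(): hands the job in, once; it reports no verdict.
The state is a dict: "time": time; "joint_positions": joint angles; "dq": joint speeds; "tau": joint torques, N m; "tool_pos": TCP position; "tcp_rot": TCP orientation; "contact_force": force on the tool from outside, world axes, zero at the start; "moment": the same for the moment, N m; "grip_width": finger opening in mm.
Only numpy, scipy, OpenCV 4.12 (cv2) and the standard library are available. Lean on these libraries where they do the work, as an engineer would, in place of code of your own. Each camera call takes 0.05 s, during which the arm holds its last target.

## Working session

There is one attempt and no reset: what is moved stays moved. The work goes in short steps, Python scripts to look and compute and a tool call to move; the robot and the scene stay as the last step left them, time stands still between calls to the robot, and variables do not carry over. Pictures are saved under pics/ and viewed, and the job is handed in when it is done.

Besides the shell and the picture viewer there is one more tool, called after "Request:" as name(argument=value, ...) on one line, values as JSON. step_arm: Moves the arm, as the interface text tells. Its arguments: {"type":"object","properties":{"increments":{"type":"string"}},"required":["increments"]}

```bash
mkdir -p pics; ls; cat > h.py <<'E'
import numpy as np,cv2
from plant import get_obs,capture,close_job,nose_length
def snap(n,f):
    c=capture(n); cv2.imwrite('pics/'+f+'.png',cv2.cvtColor(c['frame'],cv2.COLOR_RGB2BGR)); 
    np.savez('pics/'+f+'.npz',**{k:v for k,v in c.items()}); return c
def ray(K,E,u,v):
    E=np.array(E);K=np.array(K); R=E[:3,:3];t=E[:3,3]
    d=R.T@np.linalg.inv(K)@np.array([u,v,1.]); return -R.T@t,d
def onz(K,E,u,v,z):
    o,d=ray(K,E,u,v); return o+d*(z-o[2])/d[2]
def proj(K,E,p):
    q=np.array(E)@np.append(p,1); q=np.array(K)@q[:3]; return q[:2]/q[2]
E
python3 - <<'E'
from h import *
print(get_obs(),nose_length)
for n in['scene','side','wrist']:
    c=snap(n,n+'0'); print(n,np.round(c['K'],1).tolist(),{k:np.round(v,3).tolist() for k,v in c.items() if k not in('frame','K')})
E
```

```text
pics
{'time': 0.0, 'joint_positions': array([ 1.02196368e+00,  3.42706941e-01,  1.52500427e+00, -3.88456118e-06,
        1.27539768e+00, -1.46015554e-01]), 'dq': array([-9.04851643e-05, -1.11724815e-03, -5.44100288e-04,  4.38314553e-04,
        5.52555734e-04, -1.84334448e-03]), 'tau': array([-4.29802794e-04, -4.31228828e+01, -2.44219851e+01,  7.17144390e-02,
        5.59333863e-02, -1.47729434e-04]), 'tool_pos': array([205.59979145, 482.66649603, 248.05757762]), 'tcp_rot': array([-3.14009201e+00, -2.16933482e-04,  2.73877653e+00]), 'contact_force': array([ 1.06240155, -0.67073395, -0.01394113]), 'moment': array([-0.00125462, -0.00240013,  0.0197266 ]), 'grip_width': 91.59384874440624} 22.0
scene [[430.5, 0.0, 259.0], [0.0, 430.5, 190.8], [0.0, 0.0, 1.0]] {'extrinsics': [[0.472, -0.882, 0.007, -261.195], [-0.68, -0.369, -0.634, 459.075], [0.561, 0.294, -0.774, 944.131], [0.0, 0.0, 0.0, 1.0]]}
side [[367.5, 0.0, 257.6], [0.0, 367.5, 190.1], [0.0, 0.0, 1.0]] {'extrinsics': [[-0.171, -0.985, 0.006, 136.016], [-0.859, 0.146, -0.491, 560.058], [0.482, -0.089, -0.871, 660.324], [0.0, 0.0, 0.0, 1.0]]}
wrist [[286.8, 0.0, 254.2], [0.0, 286.8, 190.6], [0.0, 0.0, 1.0]] {'tool_from_camera': [[0.0, -0.966, -0.26, 70.18], [1.0, -0.0, 0.001, -0.509], [-0.001, -0.26, 0.966, -135.621], [0.0, 0.0, 0.0, 1.0]]}
```

View pics/scene0.png

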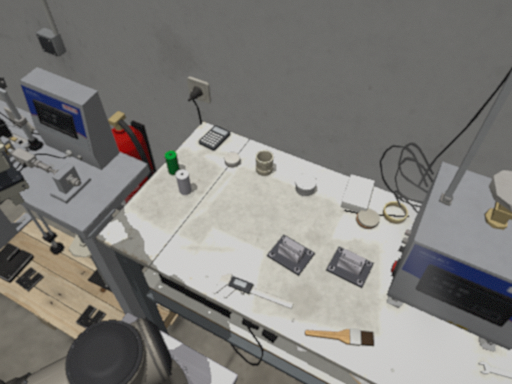

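View pics/side0.png

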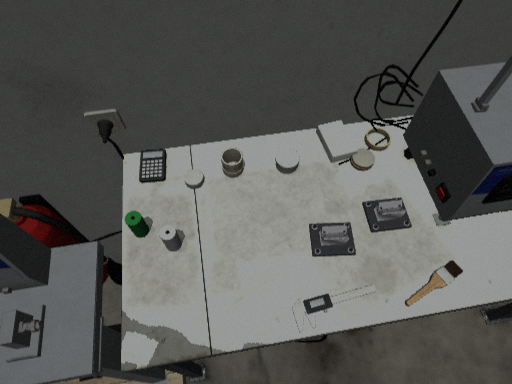

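View pics/wrist0.png

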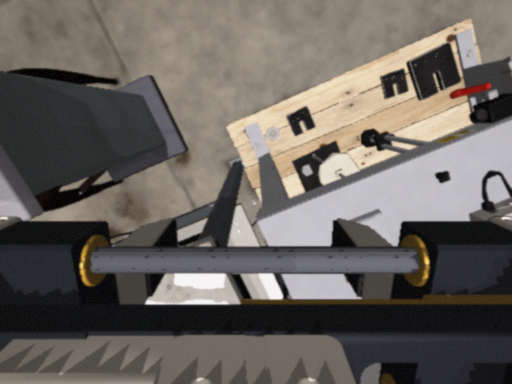

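```bash
python3 - <<'E'
from h import *
s=np.load('pics/scene0.npz');d=np.load('pics/side0.npz')
for n,u,v,z in[('vbA',292,250,30),('vbB',351,263,30),('cab',67,182,30),('cyl',184,183,38),('green',172,163,38),('coup',264,162,31),('tin',306,184,18),('capc',232,159,20)]:
    print('scene',n,onz(s['K'],s['extrinsics'],u,v,z).round(0))
for n,u,v,z in[('vbA',333,237,30),('vbB',387,212,30),('cyl',172,239,38),('green',137,224,38),('coup',232,162,31),('tin',287,161,18),('cap',194,178,20),('corner left',125,362,0)]:
    print('side',n,onz(d['K'],d['extrinsics'],u,v,z).round(0))
a=s['frame'][220:300,255:385,::-1];b=d['frame'][180:270,290:425,::-1]
c=s['frame'][145:205,150:220,::-1];e=d['frame'][205:260,115:190,::-1]
def up(i,w,h): return cv2.resize(i,(w,h),interpolation=cv2.INTER_CUBIC)
im=np.vstack([np.hstack([up(a,400,300),up(b,400,300)]),np.hstack([up(c,400,300),up(e,400,300)])])
cv2.imwrite('pics/crop0.png',im)
E
```

```text
scene vbA [ 487. -136.   30.]
scene vbB [ 525. -289.   30.]
scene cab [380. 565.  30.]
scene cyl [540. 248.  38.]
scene green [590. 327.  38.]
scene coup [736.  80.  31.]
scene tin [727. -70.  18.]
scene capc [708. 181.  20.]
side vbA [ 482. -128.   30.]
side vbB [ 524. -279.   30.]
side cyl [539. 249.  38.]
side green [591. 330.  38.]
side coup [735.  80.  31.]
side tin [722. -68.  18.]
side cap [709. 185.  20.]
side corner left [295. 369.   0.]
```

View pics/crop0.png

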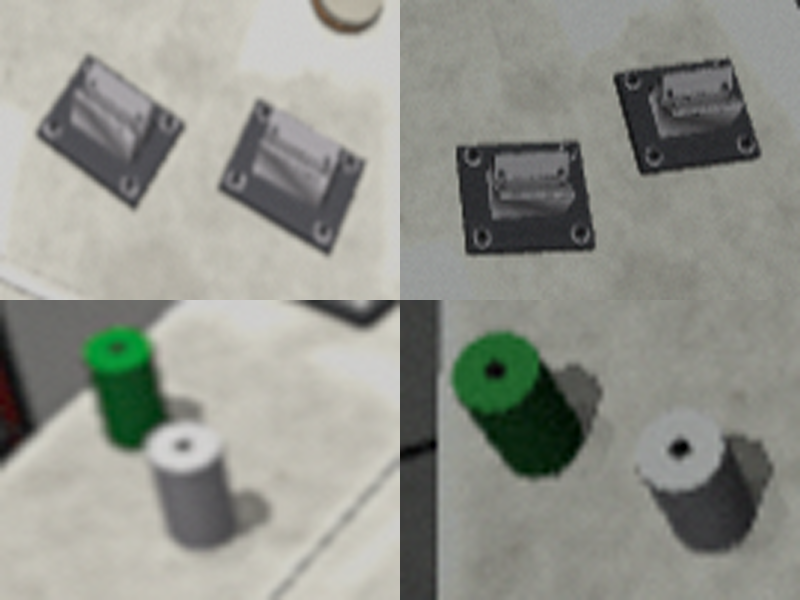

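Scene picture: the metal cylinder is at (184,183) and the green look-alike at (172,163). V-block candidates are A (292,253), about 500 mm from the base, and B (351,265), about 600 mm. The fixture at (67,182) on the left cabinet is about 680 mm away and isn't on this bench. A is nearest, so A is the block meant, and the crop confirms it has the 4-bolt foot plate and groove.

```bash
python3 - <<'E'
from h import *
s=np.load('pics/scene0.npz');d=np.load('pics/side0.npz')
for nm,c,(x0,x1,y0,y1) in[('scene',s,(262,320,228,278)),('side',d,(302,362,215,262))]:
    f=c['frame']; g=cv2.cvtColor(f,cv2.COLOR_RGB2GRAY); m=np.zeros_like(g); roi=g[y0:y1,x0:x1]
    t,b=cv2.threshold(roi,0,255,cv2.THRESH_BINARY_INV+cv2.THRESH_OTSU)
    m[y0:y1,x0:x1]=b
    cs,_=cv2.findContours(m,cv2.RETR_EXTERNAL,cv2.CHAIN_APPROX_NONE); k=max(cs,key=cv2.contourArea)
    P=np.array([onz(c['K'],c['extrinsics'],*p,5)[:2] for p in cv2.convexHull(k)[:,0].astype(float)],np.float32)
    r=cv2.minAreaRect(P); print(nm,t,r); print(cv2.boxPoints(r).round(0).tolist())
    # cylinder top: bright ellipse vs
for nm,c,(x0,x1,y0,y1) in[('scene',s,(174,194,165,198)),('side',d,(158,186,222,254))]:
    f=cv2.resize(c['frame'][y0:y1,x0:x1,::-1],None,fx=12,fy=12,interpolation=cv2.INTER_CUBIC); cv2.imwrite(f'pics/cyl_{nm}.png',f)
a=cv2.imread('pics/cyl_scene.png');b=cv2.imread('pics/cyl_side.png'); h=max(a.shape[0],b.shape[0])
cv2.imwrite('pics/cyl.png',np.hstack([cv2.copyMakeBorder(i,0,h-i.shape[0],0,0,0) for i in(a,b)])); print(a.shape,b.shape)
E
```

```text
scene 143.0 ((487.9748229980469, -132.27859497070312), (106.40193176269531, 87.63667297363281), 83.08026123046875)
[[438.0, -180.0], [525.0, -190.0], [538.0, -85.0], [451.0, -74.0]]
side 100.0 ((487.797119140625, -130.91763305664062), (106.47764587402344, 86.84310913085938), 82.48323059082031)
[[438.0, -178.0], [524.0, -189.0], [538.0, -84.0], [452.0, -72.0]]
(396, 240, 3) (384, 336, 3)
```

View pics/cyl.png

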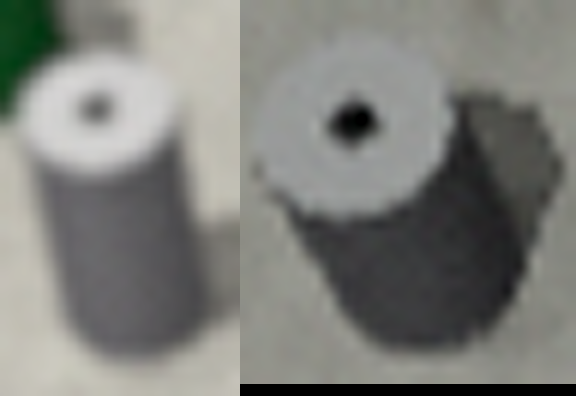

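```bash
python3 - <<'E'
from h import *
s=np.load('pics/scene0.npz');d=np.load('pics/side0.npz')
print(onz(s['K'],s['extrinsics'],97/12+174-.5,108/12+165-.5,76),onz(d['K'],d['extrinsics'],113/12+158-.5,121/12+222-.5,76))
# bottom edges: green & cyl
E
```

```text
[542.28281147 252.14667179  76.        ] [542.02871548 253.09856833  76.        ]
```

```bash
cat >> h.py <<'E'
from scipy.spatial.transform import Rotation as Ro
def cur():
    o=get_obs(); return o,Ro.from_euler('xyz',o['tcp_rot']),np.array(o['tool_pos'])
def plan(Rt,pt):
    o,R,p=cur()
    print('rotvec',(R.inv()*Rt).as_rotvec().round(3),'shift',(R.inv().apply(np.array(pt)-p)).round(1))
def frame(z,x):
    z=z/np.linalg.norm(z); x=x-z*(x@z); x/=np.linalg.norm(x); return Ro.from_matrix(np.c_[x,np.cross(z,x),z])
def grasp(az,a):
    h=np.array([np.cos(az),np.sin(az),0]); z=h*np.cos(a)+np.array([0,0,-np.sin(a)]); return frame(z,h*np.sin(a)+np.array([0,0,np.cos(a)]))
E
python3 - <<'E'
from h import *
R=grasp(.436,np.pi/2); plan(R,[450,210,220])
E
```

```text
rotvec [-1.000e-03  1.000e-03  2.303e+00] shift [-331.7 -155.1   28.3]
```

Request:
step_arm(increments="0 0 2.303 -332 -155 28 1;0 0 2.303 -332 -155 28 1;0 0 2.303 -332 -155 28 1;0 0 2.303 -332 -155 28 1;0 0 2.303 -332 -155 28 1;0 0 2.303 -332 -155 28 1;0 0 2.303 -332 -155 28 1;0 0 2.303 -332 -155 28 1;0 0 2.303 -332 -155 28 1;0 0 2.303 -332 -155 28 1;0 0 2.303 -332 -155 28 1;0 0 2.303 -332 -155 28 1;0 0 2.303 -332 -155 28 1;0 0 2.303 -332 -155 28 1")

```text
time: 1.9
tool_pos: [450.3, 210.2, 220.5]
tcp_rot: [-3.141, 0.0, 0.436]
contact_force: [0.3, -0.9, -0.8]
grip_width: 91.8
```

```bash
python3 - <<'E'
from h import *
o,R,p=cur(); print(o['time'],o['joint_positions'].round(3),p,o['tcp_rot'])
c=np.array([542.2,252.6,38]); az=np.arctan2(c[1],c[0])
for a in(40,45):
    G=grasp(az,np.radians(a)); z=G.apply([0,0,1]); print(a,c-93*z); plan(G,c-93*z+[0,0,60]); plan(G,c-93*z)
E
```

```text
1.9 [0.282 0.317 1.644 0.    1.181 1.417] [450.34630682 210.2443978  220.54649127] [-3.14142945e+00  3.73712850e-04  4.36343192e-01]
40 [477.62211967 222.51447331  97.7792477 ]
rotvec [-0.     0.873  0.   ] shift [29.9  0.4 62.8]
rotvec [-0.     0.873  0.   ] shift [ 30.    0.4 122.8]
45 [482.59059025 224.82918314 103.76093065]
rotvec [-0.     0.786  0.   ] shift [35.4  0.4 56.8]
rotvec [-0.     0.786  0.   ] shift [ 35.4   0.4 116.8]
```

```bash
python3 - <<'E'
from h import *
c=np.array([542.2,252.6,38])
for a in(40,):
    G=grasp(.31,np.radians(a)); z=G.apply([0,0,1]); plan(G,c-93*z+[0,0,40])
E
```

```text
rotvec [-0.055  0.872  0.118] shift [30.5 -8.5 82.8]
```

Request:
step_arm(increments="-0.055 0.872 0.118 30.5 -8.5 82.8 1;-0.055 0.872 0.118 30.5 -8.5 82.8 1;-0.055 0.872 0.118 30.5 -8.5 82.8 1;-0.055 0.872 0.118 30.5 -8.5 82.8 1;-0.055 0.872 0.118 30.5 -8.5 82.8 1;-0.055 0.872 0.118 30.5 -8.5 82.8 1;-0.055 0.872 0.118 30.5 -8.5 82.8 1")

```text
time: 2.78
tool_pos: [467.8, 263.5, 196.2]
tcp_rot: [-2.988, -0.647, 0.343]
contact_force: [-0.3, 1.4, -0.6]
grip_width: 92.1
```

```bash
python3 - <<'E'
from h import *
o,R,p=cur(); print(o['time'],o['joint_positions'].round(3),p,o['tcp_rot'])
c=np.array([542.2,252.6,38])
G=grasp(.31,np.radians(40)); z=G.apply([0,0,1]); print(R.apply([0,0,1]),z,c-93*z+[0,0,40])
w=snap('wrist','wrist1')
E
```

```text
2.775 [0.255 0.195 2.114 0.815 0.286 0.704] [467.76517091 263.45587389 196.20171861] [-2.98802805 -0.64686273  0.34341355]
[ 0.50931461  0.34456874 -0.78858798] [ 0.72952984  0.23368847 -0.64278761] [474.35372495 230.86697199 137.7792477 ]
```

View pics/wrist1.png

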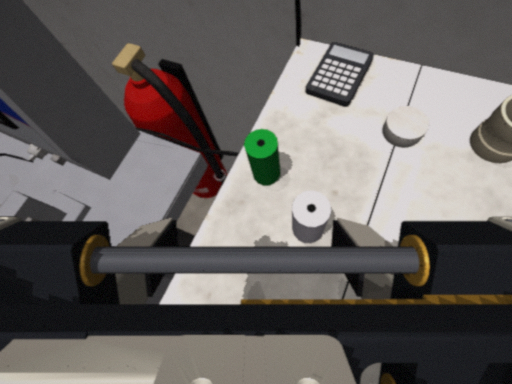

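```bash
cat > kin.py <<'E'
import numpy as np
from scipy.optimize import least_squares
from scipy.spatial.transform import Rotation as Ro
def e(a,t): return Ro.from_euler(a,t)
D=[([1.02196368,.342706941,1.52500427,-3.9e-6,1.27539768,-.146015554],[205.6,482.67,248.06],[-3.14009201,-2.17e-4,2.73877653]),
([0.282,0.317,1.644,0,1.181,1.417],[450.346,210.244,220.546],[-3.14143,.00037,.43634]),
([0.255,0.195,2.114,0.815,0.286,0.704],[467.765,263.456,196.2],[-2.98803,-.64686,.34341])]
def rot(q,s4=1): return e('z',q[0])*e('y',q[1]+q[2])*e('z',s4*q[3])*e('y',q[4])*e('z',q[5]+np.pi/2)
E
python3 - <<'E'
from kin import *
for s in(1,-1):
    print(s,[(rot(q,s).inv()*e('xyz',r)).magnitude().round(4) for q,p,r in D])
E
```

```text
Traceback (most recent call last):
AttributeError: 'float' object has no attribute 'round'
```

```bash

python3 - <<'E'
from kin import *
for s in(1,-1):
    print(s,[round(float((rot(q,s).inv()*e('xyz',r)).magnitude()),4) for q,p,r in D])
# position: p = Rz1([L1 s2,?..]) linear in params
A=[];b=[]
for q,p,r in D:
    R1=e('z',q[0]);R2=e('z',q[0])*e('y',q[1]);R3=e('z',q[0])*e('y',q[1]+q[2]);T=e('xyz',r);R5=R3*e('z',q[3])
    A.append(np.c_[[0,0,1],R1.apply([0,1,0]),R2.apply([0,0,1]),R3.apply([0,0,1]),T.apply([0,0,1])]);b.append(p)
A=np.vstack(A);b=np.hstack(b);x,res,rk,sv=np.linalg.lstsq(A,b,rcond=None);print(x,rk,sv,(A@x-b).round(2))
E
```

```text
1 [0.0, 0.0006, 0.0006]
-1 [0.0, 0.0006, 1.6304]
[ 84.17777562  78.0882093  567.19994747 341.66141121 271.638499  ] 5 [3.02657417 1.73449519 1.60949892 0.48325686 0.08573953] [-2.56 -0.95 -1.26  1.13  1.89  0.97  1.79 -2.83  0.29]
```

```bash
cat >> kin.py <<'E'
h,d,L1,L2,L=84.2,78.1,567.2,341.7,271.6
lo=np.array([-2.53,-.77,.04,-1,.28,-3.11]);hi=np.array([2.53,2.02,2.7,4.14,2.66,3.11])
def fk(q):
    T=rot(q);R1=e('z',q[0]);return T,R1.apply([L1*np.sin(q[1])+L2*np.sin(q[1]+q[2])+0,d,h+L1*np.cos(q[1])+L2*np.cos(q[1]+q[2])])+L*T.apply([0,0,1])
def wrap(a): return (a+np.pi)%(2*np.pi)-np.pi
def ik(T,p):
    w=np.array(p)-L*T.apply([0,0,1]); out=[]
    rr=w[0]**2+w[1]**2-d*d
    if rr<0: return out
    r=np.sqrt(rr);q1=np.arctan2(w[1],w[0])-np.arctan2(d,r);z=w[2]-h
    D2=r*r+z*z;c3=(D2-L1**2-L2**2)/(2*L1*L2)
    if abs(c3)>1: return out
    q3=np.arccos(c3); q2=np.arctan2(r,z)-np.arctan2(L2*np.sin(q3),L1+L2*np.cos(q3))
    M=(e('z',q1)*e('y',q2+q3)).inv()*T
    a=M.as_euler('ZYZ')
    for s in(0,1):
        q4,q5,q6=(a[0],a[1],a[2]) if s==0 else (a[0]+np.pi,-a[1],a[2]+np.pi)
        q4=wrap(q4-1.57)+1.57;q6=wrap(q6-np.pi/2)
        q=np.array([q1,q2,q3,q4,q5,q6]); 
        m=np.minimum(q-lo,hi-q).min(); out.append((m,q,w))
    return out
E
python3 - <<'E'
from kin import *
from h import grasp,frame
c=np.array([542.2,252.6,38])
for a in(20,30,40,45,50):
  for az in range(0,360,15):
    G=grasp(np.radians(az),np.radians(a))
    for m,q,w in ik(G,c-3*G.apply([0,0,1])):
        if m>0.05: print(a,az,round(m,2),q.round(2),w.round(0))
print('place')
gy=np.radians(82.8)
for sg in(1,-1):
  g=sg*np.array([np.cos(gy),np.sin(gy),0]);dn=np.array([0,0,-1.])
  for a in(20,30,40,45,50):
    a_=np.radians(a); T=frame(-g*np.sin(a_)+dn*np.cos(a_),g)
    for m,q,w in ik(T,np.array([488,-131.5,61.4])-3*T.apply([0,0,1])):
        print(sg,a,round(m,2),q.round(2),w.round(0))
E
```

```text
20 0 0.25 [ 0.52  0.82  2.45  3.64  1.33 -1.51] [284. 253. 132.]
20 15 0.15 [ 0.34  0.84  2.55  3.21  1.47 -1.55] [293. 186. 132.]
20 30 0.13 [ 0.14  0.84  2.57  2.78  1.47 -1.67] [319. 124. 132.]
20 45 0.21 [-0.02  0.83  2.49  2.37  1.34 -1.7 ] [360.  70. 132.]
20 60 0.36 [-0.12  0.81  2.34  1.98  1.23 -1.59] [413.  29. 132.]
20 75 0.54 [-0.16  0.82  2.16  1.62  1.21 -1.41] [475.   3. 132.]
20 90 0.74 [-0.15  0.86  1.96  1.31  1.29 -1.24] [542.  -5. 132.]
20 105 0.94 [-0.12  0.9   1.76  1.08  1.43 -1.12] [609.   3. 132.]
20 120 1.05 [-0.07  0.96  1.55  0.89  1.61 -1.06] [671.  29. 132.]
20 135 0.86 [-0.01  1.03  1.34  0.74  1.8  -1.05] [725.  70. 132.]
20 150 0.68 [ 0.06  1.09  1.15  0.6   1.98 -1.08] [766. 124. 132.]
20 165 0.5 [ 0.13  1.16  0.97  0.45  2.16 -1.17] [791. 186. 132.]
20 180 0.36 [ 0.21  1.21  0.83  0.27  2.3  -1.32] [800. 253. 132.]
20 195 0.28 [ 0.29  1.24  0.74  0.04  2.38 -1.53] [791. 319. 132.]
20 210 0.28 [ 0.37  1.25  0.73 -0.21  2.38 -1.77] [766. 382. 132.]
20 225 0.38 [ 0.45  1.22  0.79 -0.42  2.28 -1.98] [725. 435. 132.]
20 240 0.41 [ 0.52  1.17  0.92 -0.59 
[... 6348 characters left out ...]
 238.]
-1 20 0.66 [-0.59  0.54  1.86  0.39  0.94  2.42] [ 476. -225.  319.]
-1 20 -1.22 [-0.59  0.54  1.86  3.53 -0.94 -0.73] [ 476. -225.  319.]
-1 30 0.78 [-0.66  0.58  1.85  0.51  1.06  2.27] [ 471. -268.  299.]
-1 30 -1.34 [-0.66  0.58  1.85  3.66 -1.06 -0.87] [ 471. -268.  299.]
-1 40 0.87 [-0.72  0.64  1.83  0.61  1.19  2.16] [ 466. -307.  272.]
-1 40 -1.47 [-0.72  0.64  1.83  3.75 -1.19 -0.98] [ 466. -307.  272.]
-1 45 0.88 [-0.75  0.67  1.82  0.65  1.25  2.11] [ 464. -324.  256.]
-1 45 -1.53 [-0.75  0.67  1.82  3.79 -1.25 -1.03] [ 464. -324.  256.]
-1 50 0.89 [-0.77  0.71  1.81  0.68  1.32  2.07] [ 462. -340.  238.]
-1 50 -1.6 [-0.77  0.71  1.81  3.83 -1.32 -1.07] [ 462. -340.  238.]
```

```bash
cat >> kin.py <<'E'
from scipy.spatial.transform import Slerp
def path(Ra,pa,Rb,pb,n=6):
    S=Slerp([0,1],Ro.concatenate([Ra,Rb]))
    for t in np.linspace(0,1,n):
        b=max(ik(S(t),np.array(pa)*(1-t)+np.array(pb)*t),key=lambda o:o[0],default=None)
        print(round(t,2),None if b is None else (round(b[0],2),b[1].round(2),b[2].round(0)))
E
python3 - <<'E'
from kin import *
from h import grasp,frame,cur,plan
c=np.array([542.2,252.6,38]); G=grasp(np.radians(83),np.radians(25));z=G.apply([0,0,1])
o,R,p=cur(); pre=c-103*z
M=grasp(np.radians(83),np.radians(60)); 
print(pre); path(R,p,G,pre+[0,0,60]); print('dir'); plan(G,pre+[0,0,60]);plan(G,pre)
E
```

```text
[530.8235331  159.94611246  81.52968096]
0.0 (np.float64(0.0), array([0.26, 0.2 , 2.12, 0.83, 0.28, 0.7 ]), array([329., 170., 409.]))
0.2 (np.float64(0.19), array([ 0.09,  0.23,  2.19,  1.39,  0.47, -0.14]), array([347., 110., 380.]))
0.4 (np.float64(0.44), array([-0.07,  0.3 ,  2.21,  1.47,  0.72, -0.52]), array([375.,  52., 349.]))
0.6 (np.float64(0.52), array([-0.19,  0.4 ,  2.18,  1.4 ,  0.94, -0.74]), array([410.,  -0., 318.]))
0.8 (np.float64(0.6), array([-0.27,  0.5 ,  2.1 ,  1.29,  1.13, -0.9 ]), array([453., -46., 286.]))
1.0 (np.float64(0.71), array([-0.32,  0.61,  1.99,  1.17,  1.3 , -1.02]), array([501., -84., 256.]))
dir
rotvec [ 0.718  0.378 -0.727] shift [-11.5 127.8  38.1]
rotvec [ 0.718  0.378 -0.727] shift [-47.6 135.3  85.5]
```

Request:
step_arm(increments="0.718 0.378 -0.727 -11.5 127.8 38.1 1;0.718 0.378 -0.727 -11.5 127.8 38.1 1;0.718 0.378 -0.727 -11.5 127.8 38.1 1;0.718 0.378 -0.727 -11.5 127.8 38.1 1;0.718 0.378 -0.727 -11.5 127.8 38.1 1;0.718 0.378 -0.727 -11.5 127.8 38.1 1;0.718 0.378 -0.727 -11.5 127.8 38.1 1;0.718 0.378 -0.727 -11.5 127.8 38.1 1;0.718 0.378 -0.727 -11.5 127.8 38.1 1;0.718 0.378 -0.727 -11.5 127.8 38.1 1")

```text
time: 4.08
tool_pos: [531.3, 158.1, 142.7]
tcp_rot: [-3.139, -1.129, 1.44]
contact_force: [-0.6, -0.5, -0.1]
grip_width: 91.8
```

```bash
python3 - <<'E'
from h import *
o,R,p=cur(); print(o['time'],o['joint_positions'].round(3),p,o['tcp_rot'])
c=np.array([542.2,252.6,38]); G=grasp(np.radians(83),np.radians(25));z=G.apply([0,0,1])
print((R.inv()*G).as_rotvec()); plan(G,c-103*z)
w=snap('wrist','wrist2')
E
```

```text
4.075 [-0.363  0.703  1.839  1.129  1.335 -0.97 ] [531.29753794 158.09106899 142.70162519] [-3.13851866 -1.12887097  1.44042299]
[ 0.0043483   0.00558764 -0.00349495]
rotvec [ 0.004  0.006 -0.003] shift [-54.5  -0.6  27.8]
```

View pics/wrist2.png

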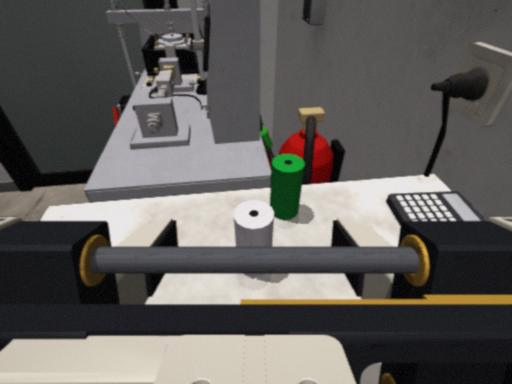

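```bash
cat >> h.py <<'E'
def wray(w,R,p,u,v,z):
    T=w['tool_from_camera']; d=R.apply(T[:3,:3]@np.linalg.inv(w['K'])@np.array([u,v,1.])); o=p+R.apply(T[:3,3]); return o+d*(z-o[2])/d[2]
E
python3 - <<'E'
from h import *
o,R,p=cur(); w=np.load('pics/wrist2.npz')
print(wray(w,R,p,254,213,76), R.inv().apply(np.array([542.2,252.6,38])-p))
cv2.imwrite('pics/w2c.png',cv2.resize(w['frame'][190:270,220:300,::-1],None,fx=7,fy=7,interpolation=cv2.INTER_CUBIC))
E
```

```text
[542.68544977 253.37966165  76.        ] [-54.4421687   -1.06230479 130.75198447]
```

View pics/w2c.png

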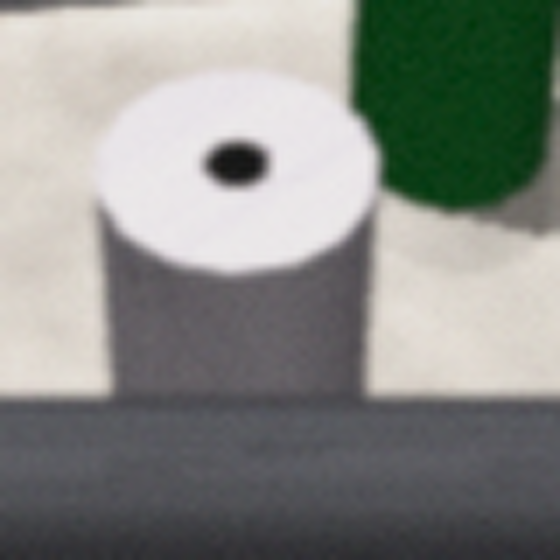

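Request:
step_arm(increments="0.004 0.006 -0.003 -54.5 -0.8 28 1;0.004 0.006 -0.003 -54.5 -0.8 28 1;0.004 0.006 -0.003 -54.5 -0.8 50 1;0.004 0.006 -0.003 -54.5 -0.8 70 1;0.004 0.006 -0.003 -54.5 -0.8 90 1;0.004 0.006 -0.003 -54.5 -0.8 110 1;0.004 0.006 -0.003 -54.5 -0.8 128 1;0.004 0.006 -0.003 -54.5 -0.8 128 1")

```text
time: 5.12
tool_pos: [542.3, 251.3, 38.6]
tcp_rot: [3.138, -1.137, 1.454]
contact_force: [-0.5, 0.3, 0.3]
grip_width: 91.7
```

```bash
python3 - <<'E'
from h import *
o,R,p=cur(); print(o['time'],o['joint_positions'].round(3),p, R.inv().apply(np.array([542.3,252.8,38])-p),o['contact_force'])
w=snap('wrist','wrist3');w=snap('side','side3')
E
```

```text
5.125 [-0.181  0.916  1.831  1.341  1.195 -1.147] [542.29078921 251.32929321  38.6390826 ] [ 0.03408256 -0.16730681  1.59447066] [-0.45470755  0.34637956  0.27245253]
```

View pics/wrist3.png

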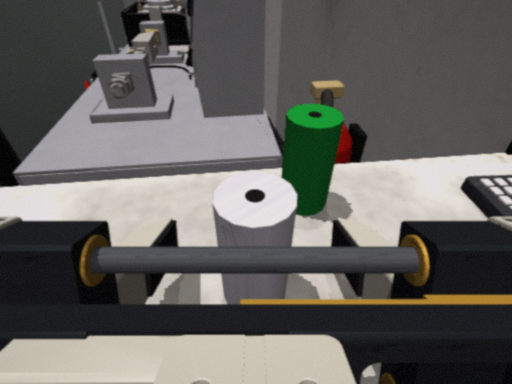

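View pics/side3.png

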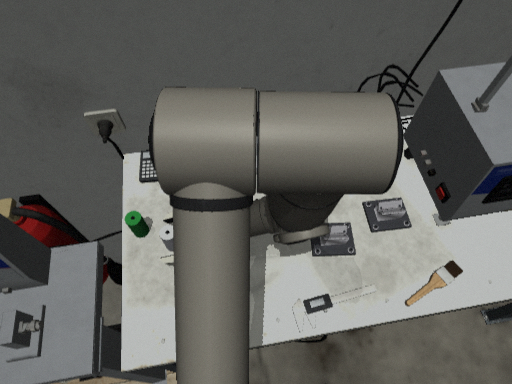

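The wrist view shows the cylinder between the fingers, with its hole at (255,196). The green look-alike at (315,115) is clear of the gripper. Closing now.

Request:
step_arm(increments="0 0 0 0 0 0 -1;0 0 0 0 0 0 -1;0 0 0 0 0 0 -1;0 0 0 0 0 0 -1;0 0 0 0 0 0 -1;0 0 0 0 0 0 -1;0 0 0 0 0 0 -1;0 0 0 0 0 0 -1")

```text
time: 6.22
tool_pos: [543.0, 249.9, 39.2]
tcp_rot: [3.135, -1.137, 1.455]
contact_force: [-0.1, -1.2, -0.7]
grip_width: 37.2
```

```bash
python3 - <<'E'
from h import *
o,R,p=cur(); print(o['time'],p,R.as_euler('xyz'),o['contact_force'],o['grip_width'])
print(R.inv().apply([0,0,60]),R.inv().apply([0,0,1]))
w=snap('wrist','wrist4')
E
```

```text
6.225 [542.99656376 249.92194483  39.23304706] [ 3.1352237  -1.1372228   1.45487427] [-0.12788095 -1.15380049 -0.67081568] 37.166712907655395
[ 54.4482151    0.16054089 -25.20646938] [ 0.90747025  0.00267568 -0.42010782]
```

View pics/wrist4.png

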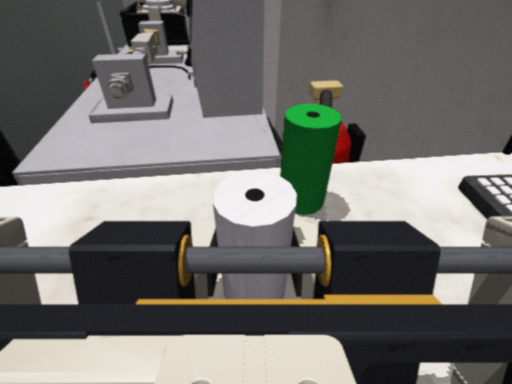

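```bash
cat > tgt.py <<'E'
from kin import *
from h import *
U=np.array([.9075,0,-.4201]);V=np.array([-.4201,0,-.9075]) # axis, and 'up' direction at placing (tool frame)
def placeR(yawdeg):
    y=np.radians(yawdeg); g=np.array([np.cos(y),np.sin(y),0])
    A=np.c_[U,V,np.cross(U,V)]; up=np.array([0,0,1.])
    B=np.c_[g,up,np.cross(g,up)]
    return Ro.from_matrix(B@A.T)
CT=np.array([0,0,3.]) # cylinder centre in tool
E
python3 - <<'E'
from tgt import *
o,R,p=cur(); print('ct',R.inv().apply(np.array([542.3,252.8,38])-p))
P=placeR(82.8); print(P.apply([0,0,1]),P.apply(U))
s=np.array([488,-131.5,61.4]); q=s-P.apply(CT)
up=p+[0,0,150]
path(R,up,P,q+[0,0,100],9)
print((R.inv()*P).as_rotvec().round(3),R.inv().apply(q+[0,0,100]-up), R.inv().apply(q+[0,0,100]-p),R.inv().apply([0,0,150]))
E
```

```text
ct [ 0.079385   -1.03125981  3.03012766]
[-0.05265143 -0.416779   -0.90748173] [ 1.25335756e-01  9.92134672e-01 -1.23201039e-17]
0.0 (np.float64(0.78), array([-0.14,  0.54,  1.92,  1.27,  1.25, -0.85]), array([513.,   5., 303.]))
0.12 (np.float64(0.82), array([-0.18,  0.48,  1.88,  1.06,  1.18, -0.7 ]), array([509., -15., 346.]))
0.25 (np.float64(0.86), array([-0.21,  0.43,  1.83,  0.84,  1.14, -0.56]), array([507., -28., 383.]))
0.38 (np.float64(0.83), array([-0.22,  0.4 ,  1.78,  0.62,  1.11, -0.42]), array([505., -33., 412.]))
0.5 (np.float64(0.81), array([-0.22,  0.38,  1.75,  0.4 ,  1.09, -0.3 ]), array([504., -33., 432.]))
0.62 (np.float64(0.78), array([-0.21,  0.37,  1.73,  0.18,  1.06, -0.18]), array([503., -29., 442.]))
0.75 (np.float64(0.76), array([-0.2 ,  0.37,  1.73, -0.05,  1.04, -0.06]), array([503., -24., 442.]))
0.88 (np.float64(0.72), array([-0.19,  0.37,  1.75, -0.28,  1.01,  0.08]), array([503., -19., 431.]))
1.0 (np.float64(0.48), array([-0.19,  0.39,  1.79, -0.52,  0.99,  0.24]), array([502., -17., 411.]))
[ 1.000e-03 -1.571e+00  5.000e-03] [-184.0555918    -8.332173   -337.95308315] [ -47.93319005   -7.94227375 -400.96530195] [136.12240175   0.38989925 -63.01221881]
```

Request:
step_arm(increments="0 0 0 18 0 -8 -1;0 0 0 40 0 -19 -1;0 0 0 70 0 -32 -1;0 0 0 100 0 -46 -1;0 0 0 136 0.4 -63 -1;0 0 0 136 0.4 -63 -1")

```text
time: 7.02
tool_pos: [543.7, 249.8, 191.3]
tcp_rot: [3.123, -1.137, 1.466]
contact_force: [-0.7, -0.4, -2.9]
grip_width: 37.2
```

```bash
python3 - <<'E'
from tgt import *
o,R,p=cur(); print(o['time'],p,o['tcp_rot'],o['contact_force'],o['grip_width'])
P=placeR(82.8);s=np.array([488,-131.5,61.4]); q=s-P.apply(CT); plan(P,q+[0,0,100])
E
```

```text
7.025 [543.72304859 249.75078377 191.34292245] [ 3.12270336 -1.13667611  1.46623994] [-0.69890462 -0.36699532 -2.88687591] 37.245026223414264
rotvec [ 0.007 -1.57   0.007] shift [-186.1   -9.2 -336.9]
```

Request:
step_arm(increments="0 -0.131 0 -15.5 -0.8 -28.1 -1;0.001 -0.262 0.001 -31 -1.5 -56.1 -1;0.002 -0.392 0.002 -46.5 -2.3 -84.2 -1;0.002 -0.523 0.002 -62 -3.1 -112.3 -1;0.003 -0.654 0.003 -77.5 -3.8 -140.4 -1;0.003 -0.785 0.003 -93 -4.6 -168.5 -1;0.004 -0.916 0.004 -108.6 -5.4 -196.5 -1;0.005 -1.047 0.005 -124 -6.1 -224.6 -1;0.005 -1.178 0.005 -139.6 -6.9 -252.7 -1;0.006 -1.308 0.006 -155 -7.7 -280.8 -1;0.007 -1.439 0.007 -170.6 -8.4 -308.8 -1;0.007 -1.57 0.007 -186.1 -9.2 -336.9 -1;0.007 -1.57 0.007 -186.1 -9.2 -336.9 -1;0.007 -1.57 0.007 -186.1 -9.2 -336.9 -1")

```text
time: 8.78
tool_pos: [487.2, -129.3, 160.9]
tcp_rot: [-3.134, 0.43, 1.449]
contact_force: [0.5, -0.3, -1.8]
grip_width: 37.2
```

```bash
python3 - <<'E'
from tgt import *
o,R,p=cur(); print(o['time'],p,o['joint_positions'].round(3),o['contact_force'],o['grip_width'])
P=placeR(82.8);s=np.array([488,-131.5,61.4]); q=s-P.apply(CT); plan(P,q+[0,0,100]); plan(P,q+[0,0,20])
a=snap('scene','scene5');b=snap('side','side5');w=snap('wrist','wrist5')
cr=lambda i,x,y,w,h:cv2.resize(i['frame'][y:y+h,x:x+w,::-1],(400,300),interpolation=cv2.INTER_CUBIC)
cv2.imwrite('pics/m5.png',np.vstack([np.hstack([cr(a,200,150,160,120),cr(b,250,150,160,120)]),np.hstack([cr(w,0,0,512,384),cr(w,180,80,160,120)])]))
E
```

```text
8.775 [ 487.18214649 -129.29490376  160.94817032] [-0.166  0.431  1.739 -0.51   1.022  0.24 ] [ 0.53420208 -0.26019684 -1.81850266] 37.16855675445081
rotvec [-0.006 -0.004  0.003] shift [-2.1  1.1 -2.5]
rotvec [-0.006 -0.004  0.003] shift [31.3  1.6 70.2]
```

View pics/m5.png

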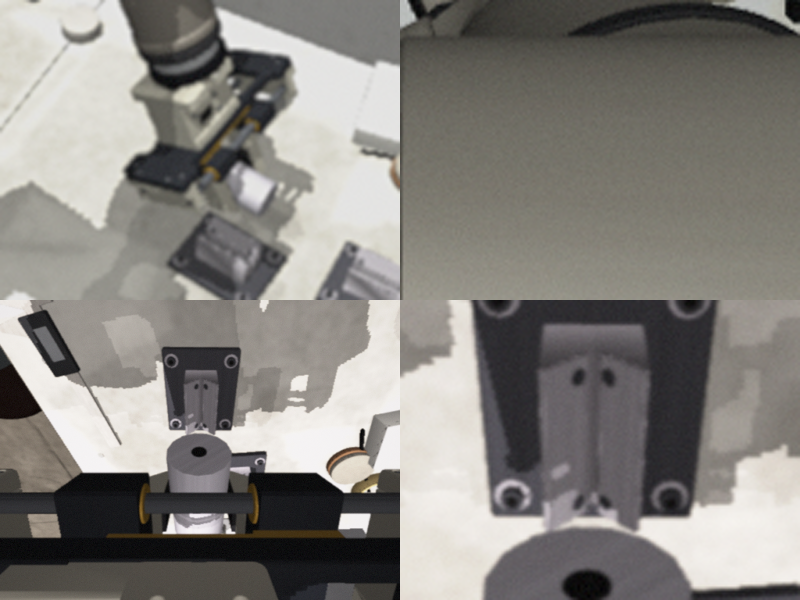

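```bash
python3 - <<'E'
import numpy as np,cv2
w=np.load('pics/wrist5.npz'); cv2.imwrite('pics/w5c.png',cv2.resize(w['frame'][55:180,200:325,::-1],None,fx=4.8,fy=4.8,interpolation=cv2.INTER_CUBIC))
E
```

```text
(no output)
```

View pics/w5c.png

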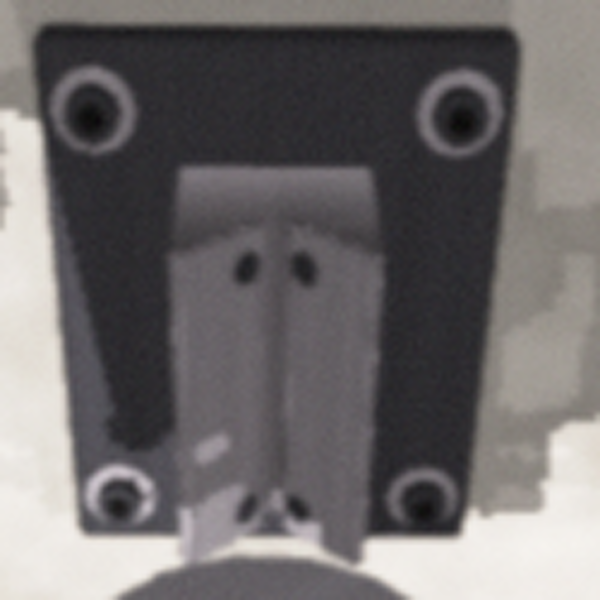

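```bash
python3 - <<'E'
from tgt import *
o,R,p=cur(); w=np.load('pics/wrist5.npz')
f=lambda L,z:np.array([wray(w,R,p,u/4.8+200-.4,v/4.8+55-.4,z) for u,v in L])
for n,L,z in[('bolt',[(93,111),(459,114),(120,497),(422,498)],15),('plate',[(38,28),(519,30),(81,533),(466,536)],10),('edge',[(170,252),(384,256),(186,562),(360,562)],49)]:
    P=f(L,z)[:,:2]; print(n,P.round(1).tolist(),P.mean(0).round(1),[np.degrees(np.arctan2(*(P[i]-P[i+2])[::-1])).round(2) for i in(0,1)],np.degrees(np.arctan2(*((P[0]+P[1])-(P[2]+P[3]))[::-1])).round(2))
# groove line z=33.5
P=f([(279,235),(275,520)],33.5);print(P)
print('tool x',R.apply(U),np.degrees(np.arctan2(*R.apply(U)[1::-1])))
E
```

```text
bolt [[462.6, -86.0], [524.8, -94.3], [452.2, -164.0], [514.5, -171.9]] [ 488.5 -129.1] [np.float64(82.4), np.float64(82.42)] 82.41
plate [[455.3, -72.9], [535.8, -83.3], [441.0, -175.3], [523.7, -186.2]] [ 488.9 -129.4] [np.float64(82.01), np.float64(83.3)] 82.66
edge [[475.8, -98.3], [509.2, -103.1], [468.7, -158.0], [500.7, -161.9]] [ 488.6 -130.3] [np.float64(83.18), np.float64(81.77)] 82.48
[[ 492.47342565 -104.11000898   33.5       ]
 [ 484.94790548 -161.16657775   33.5       ]]
tool x [0.12532905 0.99213325 0.00212335] 82.80037125528197
```

```bash
python3 - <<'E'
from tgt import *
P=placeR(82.5);s=np.array([488.5,-130.5,61.4]); q=s-P.apply(CT); plan(P,q+[0,0,40]); plan(P,q+[0,0,14])
E
```

```text
rotvec [-0.002 -0.002  0.007] shift [24.8  1.4 52.1]
rotvec [-0.002 -0.002  0.007] shift [35.6  1.5 75.7]
```

Request:
step_arm(increments="-0.002 -0.002 0.007 8 0.7 17 -1;-0.002 -0.002 0.007 16 1.4 34 -1;-0.002 -0.002 0.007 24.8 1.4 52.1 -1;-0.002 -0.002 0.007 28 1.5 60 -1;-0.002 -0.002 0.007 31 1.5 66 -1;-0.002 -0.002 0.007 33 1.5 71 -1;-0.002 -0.002 0.007 35.6 1.5 75.7 -1;-0.002 -0.002 0.007 35.6 1.5 75.7 -1;-0.002 -0.002 0.007 35.6 1.5 75.7 -1")

```text
time: 10.05
tool_pos: [488.6, -129.7, 78.3]
tcp_rot: [-3.141, 0.435, 1.44]
contact_force: [0.3, -0.3, -1.6]
grip_width: 37.3
```

```bash
python3 - <<'E'
from tgt import *
o,R,p=cur(); print(o['time'],p,o['joint_positions'].round(3),o['contact_force'],o['grip_width'])
P=placeR(82.5);s=np.array([488.5,-130.5,61.4]); q=s-P.apply(CT); plan(P,q+[0,0,14])
a=snap('scene','scene6');w=snap('wrist','wrist6')
cr=lambda i,x,y,w,h:cv2.resize(i['frame'][y:y+h,x:x+w,::-1],(400,300),interpolation=cv2.INTER_CUBIC)
cv2.imwrite('pics/m6.png',np.hstack([cr(a,240,200,120,90),cr(w,170,60,180,135)]))
print(p+R.apply(CT),R.apply(U))
E
```

```text
10.05 [ 488.61826749 -129.66107009   78.28300739] [-0.164  0.559  1.813 -0.596  0.848  0.385] [ 0.34508063 -0.29318934 -1.59349019] 37.30925035954879
rotvec [-0.     0.001  0.   ] shift [ 0.4 -0.  -0. ]
[ 488.45264077 -130.91394872   75.56218712] [ 0.1306037   0.99145412 -0.00128753]
```

View pics/m6.png

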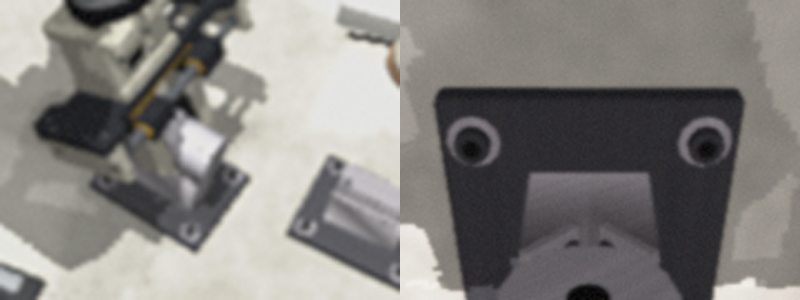

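```bash
python3 - <<'E'
from tgt import *
o,R,p=cur(); w=np.load('pics/wrist6.npz')
A=[wray(w,R,p,(u-400)/2.2222+170-.3,v/2.2222+60-.3,15) for u,v in[(473,142),(707,143)]]
m=(A[0]+A[1])/2; g=R.apply(U); g[2]=0; print(A, m-39.2*g)
H=wray(w,R,p,188/2.2222+170-.3,295/2.2222+60-.3,75.6); print('end centre',H, H-38*g, 'tool',R.inv().apply(H-p))
E
```

```text
[array([462.91292836, -85.02546431,  15.        ]), array([525.22595884, -93.52844994,  15.        ])] [ 488.95039539 -128.14203881   15.        ]
end centre [493.18227085 -91.51703658  75.6       ] [ 488.21992819 -129.19237087   75.6       ] tool [ 36.0228337   -0.47226357 -13.71501773]
```

Request:
step_arm(increments="0 0 0 1.9 0.5 2 -1;0 0 0 2.8 0.5 4 -1;0 0 0 3.7 0.5 6 -1;0 0 0 4.8 0.5 8.8 -1;0 0 0 4.8 0.5 8.8 -1;0 0 0 4.8 0.5 8.8 -1")

```text
time: 10.9
tool_pos: [489.0, -129.1, 68.1]
tcp_rot: [-3.141, 0.435, 1.44]
contact_force: [-0.5, 0.0, -1.1]
grip_width: 37.3
```

```bash
python3 - <<'E'
from tgt import *
o,R,p=cur(); print(o['time'],o['contact_force'],o['moment'],o['grip_width'],p+R.apply(CT),R.apply(U))
E
```

```text
10.9 [-0.54081717  0.04998171 -1.12310066] [ 0.29911946 -0.02883927 -0.01969854] 37.33689276665261 [ 488.87234196 -130.36965967   65.3403638 ] [ 0.13071346  0.99143969 -0.00126189]
```

Request:
step_arm(increments="0 0 0 0.4 0 0.9 -1;0 0 0 0.8 0 1.8 -1;0 0 0 1.3 0 2.7 -1;0 0 0 1.3 0 2.7 -1")

```text
time: 11.4
tool_pos: [489.0, -129.0, 65.0]
tcp_rot: [-3.141, 0.435, 1.44]
contact_force: [0.7, 1.2, -2.1]
grip_width: 37.1
```

Request:
step_arm(increments="0 0 0 0.2 0 0.45 -1;0 0 0 0.4 0 0.9 -1;0 0 0 0.4 0 0.9 -1")

```text
time: 11.78
tool_pos: [489.0, -129.1, 64.6]
tcp_rot: [-3.141, 0.435, 1.44]
contact_force: [-1.8, 1.9, 4.8]
grip_width: 37.2
```

```bash
python3 - <<'E'
from tgt import *
o,R,p=cur(); print(o['time'],o['contact_force'],o['moment'],o['grip_width'],p+R.apply(CT),R.apply(U))
E
```

```text
11.775 [-1.78574637  1.92660324  4.84726856] [ 0.13397394  0.35138306 -0.05495275] 37.21296802060407 [ 488.83931503 -130.34562126   61.91067287] [ 0.13066109  0.99144582 -0.00177003]
```

Request:
step_arm(increments="0 0 0 0 0 0 0;0 0 0 0 0 0 0;0 0 0 0 0 0 0.3;0 0 0 0 0 0 0.5;0 0 0 0 0 0 0.5;0 0 0 0 0 0 0.5")

```text
time: 12.52
tool_pos: [489.0, -129.1, 64.1]
tcp_rot: [-3.141, 0.435, 1.44]
contact_force: [-0.0, 0.6, -1.1]
grip_width: 68.6
```

```bash
python3 - <<'E'
from tgt import *
o,R,p=cur(); print(o['time'],o['contact_force'],o['grip_width'],p,R.inv().apply([0,0,60]))
w=snap('wrist','wrist7')
s=np.array([488.8,-130.0,61.4]); y=np.radians(82.5); g=np.array([np.cos(y),np.sin(y),0])
P=frame(np.array([0,0,-1.]),g); plan(P,s+[0,0,19+22+50])
E
```

```text
12.525 [-0.04762251  0.60018745 -1.10662583] 68.56099636349073 [ 489.02008635 -129.07255957   64.05493686] [-2.52747124e+01 -3.99949450e-02 -5.44167925e+01]
rotvec [-0.001  0.435 -0.   ] shift [-38.1  -0.2 -79.7]
```

View pics/wrist7.png

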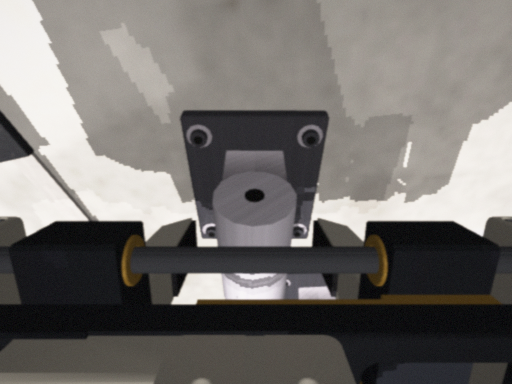

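Request:
step_arm(increments="0 0 0 -10 0 -21.5 0.5;0 0 0 -25.3 0 -54.4 0.5;0 0.15 0 -38.1 -0.2 -79.7 0.5;0 0.3 0 -38.1 -0.2 -79.7 0.5;0 0.435 0 -38.1 -0.2 -79.7 0;0 0.435 0 -38.1 -0.2 -79.7 -1;0 0.435 0 -38.1 -0.2 -79.7 -1;0 0.435 0 -38.1 -0.2 -79.7 -1;0 0.435 0 -38.1 -0.2 -79.7 -1;0 0.435 0 -38.1 -0.2 -79.7 -1;0 0.435 0 -38.1 -0.2 -79.7 -1")

```text
time: 13.95
tool_pos: [488.8, -129.8, 152.4]
tcp_rot: [-3.141, 0.0, 1.44]
contact_force: [-0.7, 0.7, -0.9]
grip_width: 3.3
```

```bash
python3 - <<'E'
from tgt import *
o,R,p=cur(); print(o['time'],o['joint_positions'].round(3),o['contact_force'],o['grip_width'],p,R.apply([0,0,1]))
w=snap('wrist','wrist8');a=snap('scene','scene8')
cr=lambda i,x,y,w,h:cv2.resize(i['frame'][y:y+h,x:x+w,::-1],(400,300),interpolation=cv2.INTER_CUBIC)
cv2.imwrite('pics/m8.png',np.hstack([cr(a,240,200,120,90),cr(w,0,0,512,384)]))
E
```

```text
13.95 [-0.411  0.409  1.714 -0.     1.019 -0.28 ] [-0.68974023  0.65047712 -0.91304097] 3.2870395636724203 [ 488.7946506  -129.84539764  152.40483956] [-6.87016898e-04  5.81331574e-05 -9.99999762e-01]
```

View pics/m8.png

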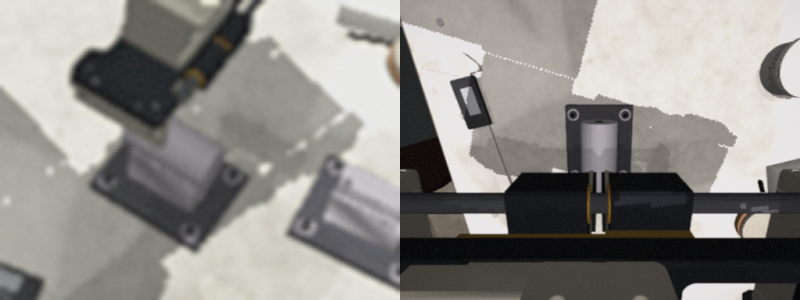

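```bash
python3 - <<'E'
import numpy as np,cv2
w=np.load('pics/wrist8.npz'); cv2.imwrite('pics/w8c.png',cv2.resize(w['frame'][125:225,205:305,::-1],None,fx=6,fy=6,interpolation=cv2.INTER_CUBIC))
a=np.load('pics/scene8.npz'); cv2.imwrite('pics/s8c.png',cv2.resize(a['frame'][225:280,262:322,::-1],None,fx=10,fy=10,interpolation=cv2.INTER_CUBIC))
E
```

```text
(no output)
```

View pics/w8c.png

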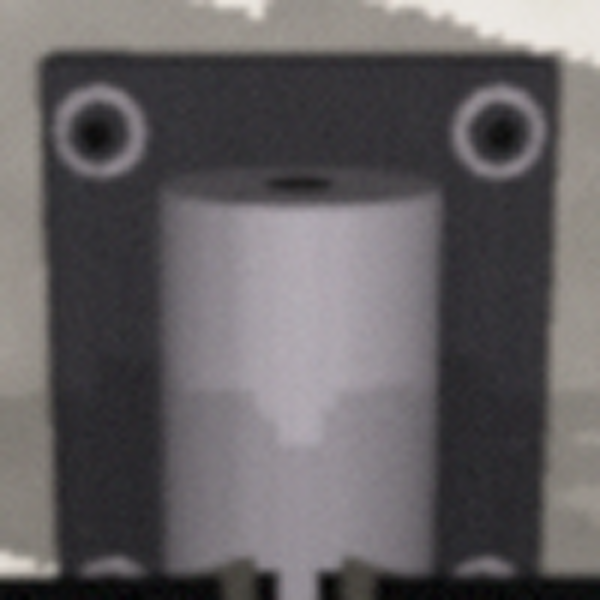

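View pics/s8c.png

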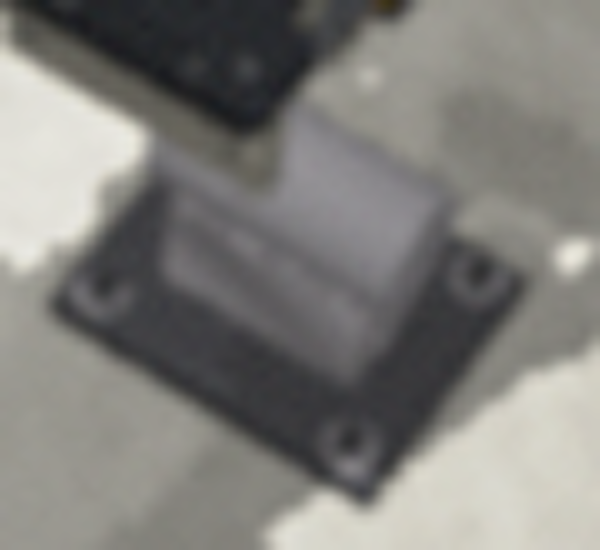

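```bash
python3 - <<'E'
from tgt import *
o,R,p=cur(); w=np.load('pics/wrist8.npz')
f=lambda u,v,z:R.inv().apply(wray(w,R,p,u/6+205-.4,v/6+125-.4,z)-p).round(2)[:2]
print('bolts',f(100,132,15),f(499,130,15),'plate edge',f(300,53,10),'crown end',f(301,206,80.4),'hole',f(300,184,61.4),'bolt near',f(115,558,15),'bolt far top rim',f(100,84,15))
print('sides',f(161,350,61.4),f(440,350,61.4),f(54,350,10),f(547,350,10))
E
```

```text
bolts [ 39.21 -31.64] [39.54 31.31] plate edge [51.14 -0.08] crown end [37.51 -0.07] hole [37.52 -0.16] bolt near [-32.19 -31.23] bolt far top rim [ 46.69 -31.42]
sides [ 14.99 -18.97] [14.99 18.8 ] [  2.65 -40.92] [ 2.67 40.97]
```

Request:
step_arm(increments="0 0 0 -0.4 0 12 -1;0 0 0 -0.4 0 24 -1;0 0 0 -0.4 0 34 -1;0 0 0 -0.4 0 40 -1;0 0 0 -0.4 0 44 -1;0 0 0 -0.4 0 46 -1;0 0 0 -0.4 0 46 -1")

```text
time: 14.92
tool_pos: [488.7, -130.4, 106.5]
tcp_rot: [-3.141, -0.0, 1.44]
contact_force: [0.4, -0.2, -0.2]
grip_width: 0.2
```

Request:
step_arm(increments="0 0 0 0 0 0.7 -1;0 0 0 0 0 1.4 -1;0 0 0 0 0 2.1 -1;0 0 0 0 0 2.8 -1;0 0 0 0 0 2.8 -1")

```text
time: 15.55
tool_pos: [488.6, -130.4, 103.5]
tcp_rot: [-3.141, -0.0, 1.44]
contact_force: [-0.6, -0.1, 0.5]
grip_width: 0.2
```

Request:
step_arm(increments="0 0 0 0 0 0.3 -1;0 0 0 0 0 0.6 -1;0 0 0 0 0 0.9 -1;0 0 0 0 0 0.9 -1")

```text
time: 16.05
tool_pos: [488.7, -130.4, 102.7]
tcp_rot: [-3.141, -0.0, 1.44]
contact_force: [-0.1, 0.2, -0.1]
grip_width: 0.8
```

Request:
step_arm(increments="0 0 0 0 0 0.2 -1;0 0 0 0 0 0.4 -1;0 0 0 0 0 0.4 -1")

```text
time: 16.42
tool_pos: [488.7, -130.4, 102.6]
tcp_rot: [-3.141, -0.0, 1.44]
contact_force: [-1.2, 0.2, 3.8]
grip_width: 0.7
```

Request:
step_arm(increments="0 0 0 0 0 0.2 -1;0 0 0 0 0 0.3 -1;0 0 0 0 0 0.3 -1;0 0 0 0 0 0.3 -1")

```text
time: 16.92
tool_pos: [488.7, -130.4, 102.5]
tcp_rot: [-3.141, -0.0, 1.44]
contact_force: [-1.7, 0.2, 7.1]
grip_width: 0.4
```

Request:
step_arm(increments="0 0 0 0 0 0.2 -1;0 0 0 0 0 0.2 -1;0 0 0 0 0 0.2 -1")

```text
time: 17.3
tool_pos: [488.7, -130.4, 102.5]
tcp_rot: [-3.141, 0.0, 1.44]
contact_force: [-2.5, 0.5, 8.0]
grip_width: 0.6
```

Request:
step_arm(increments="0 0 0 0 -0.1 0.3 -1;0 0 0 0 -0.2 0.6 -1;0 0 0 0 -0.2 0.6 -1;0 0 0 0 -0.2 0.6 -1")

```text
time: 17.8
tool_pos: [488.7, -130.4, 102.4]
tcp_rot: [3.141, 0.0, 1.44]
contact_force: [-4.3, 1.4, 12.3]
grip_width: 0.1
```

```bash
python3 - <<'E'
from h import *
for i in range(3):
    o,R,p=cur(); print(o['time'],p,o['contact_force'],o['moment'],o['grip_width'],o['joint_positions'].round(3)); capture('wrist')
E
```

```text
17.8 [ 488.7277873  -130.42731814  102.40210211] [-4.31010821  1.43800293 12.26546848] [ 0.18422602  0.63500697 -0.0275273 ] 0.128773831630434 [-0.412  0.478  1.769 -0.     0.894 -0.281]
17.85 [ 488.71457138 -130.43316966  102.38707992] [-2.82014575  1.00479014 11.69940419] [0.12743302 0.68720526 0.00915092] 0.6365137572927528 [-0.412  0.478  1.769  0.     0.894 -0.281]
17.9 [ 488.70201665 -130.42713734  102.37504919] [-3.80021078  1.03821829 12.23288667] [ 0.14629493  0.64524057 -0.03325831] 0.35382824075718616 [-0.412  0.478  1.769 -0.     0.894 -0.281]
```

Request:
step_arm(increments="0 0 0 0.1 -0.2 0.1 -1;0 0 0 0.2 -0.5 0.2 -1;0 0 0 0.2 -0.5 0.2 -1;0 0 0 0.2 -0.5 0.2 -1")

```text
time: 18.45
tool_pos: [488.7, -130.4, 102.4]
tcp_rot: [3.14, 0.001, 1.44]
contact_force: [-1.9, 1.1, 12.9]
grip_width: 0.3
```

```bash
python3 - <<'E'
from h import *
for i in range(3):
    o,R,p=cur(); print(o['time'],p,o['contact_force'],o['moment'],o['grip_width']); capture('wrist')
E
```

```text
18.45 [ 488.67073629 -130.39792264  102.39709383] [-1.91916544  1.09588344 12.94376949] [0.07079639 0.44419557 0.01006006] 0.31890292150898647
18.5 [ 488.67042215 -130.41098789  102.40196022] [-2.43226649 -0.08670081 12.87701183] [0.08347584 0.5158193  0.02005744] 0.3804297289351548
18.55 [ 488.66988478 -130.40722926  102.40623114] [-2.65189315  0.81592395 12.61581987] [ 0.06117729  0.52123318 -0.02742934] 0.4623331616705091
```

Request:
step_arm(increments="0 0 0 0.1 -0.3 0.1 -1;0 0 0 0.1 -0.7 0.25 -1;0 0 0 0.1 -0.7 0.25 -1;0 0 0 0.1 -0.7 0.25 -1;0 0 0 0.1 -0.7 0.25 -1")

```text
time: 19.23
tool_pos: [488.6, -130.4, 102.4]
tcp_rot: [3.138, 0.001, 1.44]
contact_force: [-0.8, 0.5, 13.8]
grip_width: 0.4
```

```bash
python3 - <<'E'
from h import *
for i in range(4):
    o,R,p=cur(); print(o['time'],p,o['contact_force'],o['moment'],o['grip_width']); w=capture('wrist')
cv2.imwrite('pics/w9.png',cv2.resize(w['frame'][100:250,155:355,::-1],None,fx=4,fy=4,interpolation=cv2.INTER_CUBIC))
E
```

```text
19.225 [ 488.58751122 -130.39420669  102.37776227] [-0.81758642  0.53615333 13.78188555] [0.09528027 0.13968932 0.07596457] 0.412598404838638
19.275 [ 488.60126272 -130.40422906  102.38540006] [-0.67938885  1.3956679  11.97410801] [0.03599183 0.23946893 0.02049236] 0.5037067170790758
19.325 [ 488.6098159  -130.40713838  102.39989464] [-1.18595023  0.31482562 13.61445321] [ 0.10975012  0.2492133  -0.04486057] 0.23647080969393838
19.375 [ 488.61837223 -130.4128955   102.39972226] [-1.57773925  1.48753359 13.40739878] [ 0.0454282   0.23968972 -0.01908714] 0.23129161067447074
```

View pics/w9.png

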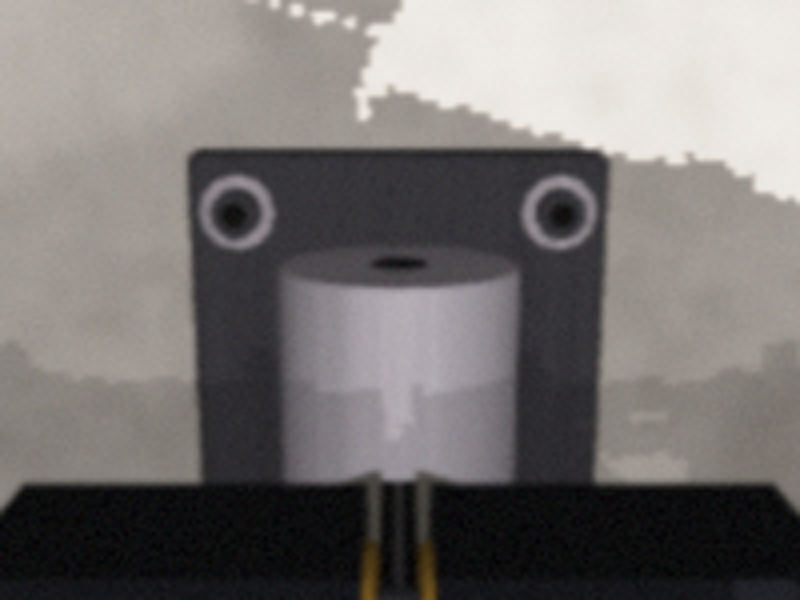

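Request:
step_arm(increments="0 0 0 0 -0.2 0.1 -1;0 0 0 0 -0.3 0.2 -1;0 0 0 0 -0.3 0.2 -1;0 0 0 0 -0.3 0.2 -1")

```text
time: 19.92
tool_pos: [488.6, -130.4, 102.4]
tcp_rot: [3.138, 0.001, 1.44]
contact_force: [-0.7, 1.6, 13.1]
grip_width: 0.8
```

```bash
python3 - <<'E'
from h import *
F=[]
for i in range(10):
    o,R,p=cur(); F.append(o['contact_force']); w=capture('wrist')
print(np.mean(F,0),np.std(F,0),p,o['tcp_rot'],o['grip_width'],o['dq'])
E
```

```text
[-0.78881697  1.35812846 14.00620506] [0.3278995  0.45277275 0.57594976] [ 488.58813474 -130.40958367  102.38505614] [3.13763192e+00 9.11699398e-04 1.43974090e+00] 0.45358120764329984 [-1.92120137e-05  1.23752209e-03 -4.01298389e-04  2.55482769e-04
 -1.80399924e-03 -1.83539518e-04]
```

Request:
step_arm(increments="0 0 0 -0.1 0 0.15 -1;0 0 0 -0.1 0 0.15 -1;0 0 0 -0.1 0 0.15 -1;0 0 0 -0.1 0 0.15 -1")

```text
time: 20.92
tool_pos: [488.6, -130.4, 102.4]
tcp_rot: [3.138, 0.001, 1.44]
contact_force: [-0.9, 1.3, 15.8]
grip_width: 0.2
```

```bash
python3 - <<'E'
from h import *
F=[]
for i in range(10):
    o,R,p=cur(); F.append(o['contact_force']); w=capture('wrist')
print(o['time'],np.mean(F,0),np.std(F,0),p,o['grip_width'])
a=snap('scene','scene10'); b=snap('side','side10')
cv2.imwrite('pics/m10.png',np.hstack([cv2.resize(i['frame'][:,:,::-1],(400,300)) for i in(a,b)]))
E
```

```text
21.375 [-0.92598219  1.56251833 15.34838999] [0.51381814 0.37009448 0.36205709] [ 488.58407138 -130.44165184  102.37201628] 0.20427009753535844
```

View pics/m10.png

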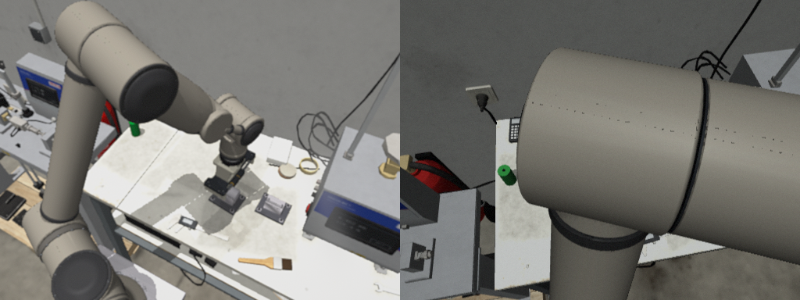

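The scene view shows the arm pressing at (228,190) on the V-block, with the green cylinder still in place at (135,128). The push is steady at 15.3 N, so I'm handing in.

```bash
python3 -c "
from plant import *
print(close_job(),get_obs()['contact_force'])"
```

```text
the job is handed in; nothing more can be done
the job is handed in; nothing more can be done
```

The cylinder is lying in the groove of the nearest V-block, and the arm was still pressing it down with about 15 N when I handed the job in at about 21 s. I gripped it upright with a tilted tool, turned it 90°, and lowered it gently into the groove (about 7 N at contact). I then opened the jaws, rose clear, shut them, and pressed on the crown with the closed fingertips, tool pointing straight down.

**Last checks:**
- **Push:** it averaged 15.3 N downward with a 0.4 N spread. A sideways force of about 1.8 N remains. It had been up to about 4.5 N, and I reduced it by shifting the tool.
- **Seating:** the fingertips met the crown with the TCP at 102.4 to 102.6 mm. A fully seated cylinder would give 102.4 mm.
- **Centring:** in the wrist view the cylinder sits within about 0.5 mm of the block's centre lengthwise.
- **Bystanders:** the path kept clear of the coupling, tin, cap and green look-alike, and the final scene view shows the green one in place. I did not re-measure any of them.

**Disagreements and failures:**
- The fixed cameras and the wrist camera differed by about 2 to 3 mm on the block's position along the groove. I used the wrist view because it shows the block and the cylinder together.
- My first tilt ran into the range limit of joint 5, so I changed to a sideways approach.

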